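Load the egg run in order of use

TASK

The egg lying on the kitchen scale is the older one and must be used first. Load the sloping wire egg run with the two eggs, one by one from above: first the egg from the scale, then the egg lying on the work table, each laid crosswise over the upper half of the run and let go so that it rolls down by itself. At the end both lie at rest in the run, the egg from the scale at the low end against the stop and the other one right behind it.

Things in the scene. Friction and masses are not known exactly. Their poses are not given: they have to be found in the camera images.
- egg_weighed_center (a point): Centre of the brown egg lying on the round platter (160 mm across, top 32.5 mm above the table) of the fixed kitchen scale, left or right of the run. Egg 57 mm long, 44 mm thick, about 60 g, lying on its side; origin half-way up, 22 mm above the platter. Its long axis is this point's x axis, level at the start in any direction. Grip it across the thickness.
- egg_table_center (a point): Centre of the other brown egg, lying on its side directly on the work table, on the other side of the run from the scale: 58 mm long, 44 mm thick, about 60 g, long axis along this point's x axis (level at the start in any direction). Origin half-way up, 22 mm above the table. The fixed blue tub behind the right half of the table is 200 mm high: pass above it or in front of it.
- run_load (a point): On the fixed wire egg run (260 x 88 mm): centre of an egg lying in the loading zone, 106 mm above the table. x level, toward the high end (stop 100 mm away), y across, z up. Floor rails 24 mm apart, 21 mm below, rise 20 degrees; guards 82 mm apart. An egg let go 0 to 20 mm above, within 15 mm, long axis along y within 15 degrees, rolls down in 1 s; from 15 mm above, fingers gripping along x clear the rails.
- run_front (a point): Dispensing point at the low end of the same run, nearer the robot: centre of an egg lying against the low-end stop, 128 mm down the run from the loading point and 59 mm above the table. Axes as at the loading point: x level along the run toward its high end, y across, z up. A second egg comes to rest about 40 mm farther along x and 15 mm higher.
Things that resemble listed ones, but are neither listed nor needed, are in the scene too. Leave any orange or purple look-alike of the part that bears egg_weighed_center alone.

How it is judged:
On the way:
1. the egg from the scale lies at the low end of the run while the other egg is not in the run yet (x of egg_weighed_center in the frame of run_front between -0.018 and 0.018 m and y of egg_weighed_center in the frame of run_front between -0.02 and 0.02 m and z of egg_weighed_center in the frame of run_front between -0.02 and 0.04 m and horizontal distance between egg_table_center and run_load above 0.08 m), for 0.2 s.
At the end, for the whole second after the job is handed in: both eggs lie at rest in the run: the scale's egg within 18 mm along and 20 mm across of the dispensing point, the table's egg 22 to 65 mm behind it up the run and within 20 mm across, neither raised more than 40 mm above the dispensing point (x of egg_weighed_center in the frame of run_front between -0.018 and 0.018 m and y of egg_weighed_center in the frame of run_front between -0.02 and 0.02 m and z of egg_weighed_center in the frame of run_front between -0.02 and 0.04 m and x of egg_table_center in the frame of run_front between 0.022 and 0.065 m and y of egg_table_center in the frame of run_front between -0.02 and 0.02 m and z of egg_table_center in the frame of run_front between -0.02 and 0.04 m and linear speed of each of egg_weighed, egg_table below 0.03 m/s); the robot touches nothing.
It also fails if it takes over 64 s, if anything falls off the work surface, if the arm or the gripper's body presses on something with over 40 N, if the wrist force passes 120 N, or if a joint passes its speed limit or range.

ROBOT

A 6-joint arm with a two-finger parallel gripper is mounted at the origin on a cart in front of the work surface, level with it; the furniture and walls round the work are solid. World frame = base frame: x ahead of the robot, y to its left, z up, the work surface at z = 0. Lengths are in m, angles in rad, forces in N, time in s.
With the tool pointing down it reaches from about 0.35 to 0.875 m from the base axis. Payload 15.5 kg.
Tool frame: the origin (TCP) lies at the very end of the fingers, on their centre line; the grasp point (between the pads) lies 19 mm behind it (r.pinch_z is the distance from the TCP to the grasp point, in m); z points along the fingers, x is the direction in which the jaws open and shut, and the axes are right-handed (so a half turn about z gives the same grasp; the last joint's range is limited). The gripper opens to 85 mm and grips with 20 to 120 N. Pads are 22 mm wide; open, the fingers measure 114 mm over their backs; the gripper's body (76 mm by 85 mm) begins 54 mm behind the grasp point. The pads swing forward as they close: fully open they stand 13 mm farther back than shut.
Start: joints at [1.056, 0.494, 1.345, -0, 1.302, -0.096], TCP at [0.254, 0.571, 0.194] pointing down, gripper open.
Joint ranges: [-2.91, 2.91], [-0.82, 2.16], [0.22, 2.67], [-1.22, 4.37], [0.12, 2.79], [-3.08, 3.08]. Speed limits (rad/s): [1.89, 1.89, 2.57, 3.01, 3.01, 3.01].

INTERFACE

Orientations are given as a unit quaternion [w, x, y, z].
In Python, from station import r, read_camera, workorder gives the robot as it stands.
- The arm moves only by the shell command python3 -m pendant 'ROWS' [OPENING]. ROWS is JSON, a list of rows, each an object of numbers: "dx", "dy", "dz": the shift along the world's x, y, z in cm; "rx", "ry", "rz": the turn, a rotation vector about the world's x, y, z in degrees. In form: [{"dx": .., "dy": .., "dz": .., "rx": .., "ry": .., "rz": ..}, ...]. A call has 1 to 20 rows; each row shifts and turns the commanded pose from where the row before left it; what a row does not reach is not made up. A row lasts 1/12 s, in which the tool goes at most 41.7 mm and 7.16 degrees, less where a joint would pass 70% of its speed; a pose out of reach is approached as far as the arm can. A call is refused whole if a number of a shift passes 4.17 or a number of a turn 7.16, either way. A call with a gripper value outside its range is refused whole. OPENING is the finger opening in cm, from 0 to 8.54, set as the call begins (- or left out, the last holds). The fingers move at their own pace and stop on an object; the grip force is fixed at half the most. Time passes only in rows, so rows that do not move let the fingers close. It gives the time, the measured TCP pose, the force and the opening at its end, in the units of the state.
- r.get_obs(): the state, without advancing time (a new reading comes with each control period).
- read_camera(name): name is "side" or "top"; returns a dict with "image" (400x640x3 uint8, blue, green, red), "camera_matrix" (3x3 intrinsics, pixels), "xyz" and "attitude" of the camera in the world. Camera axes: x right, y down, z forward; pixel columns grow to the right and rows downward; lengths in m; the calibration is good to about 2 mm. A picture is of the moment at which its call begins. There is no depth.
- workorder.finish_job(): hands the job in, once; it reports no verdict.
The state is a dict: "time_s": time; "qpos": joint angles; "joint_vel": joint speeds; "joint_efforts": joint torques, N m; "ee_pos": TCP position; "orientation": TCP orientation; "wrist_force": force on the tool from outside, world axes, zero at the start; "torque": the same for the moment, N m; "gripper_width": opening from 0.0 (shut) to 1.0 (fully open).
Only numpy, scipy, OpenCV 4.12 (cv2) and the standard library are available. Lean on these libraries where they do the work, as an engineer would, in place of code of your own. Each camera call takes 0.05 s, during which the arm holds its last target. There are 200 camera calls.

## Working session

There is one attempt and no reset: what is moved stays moved. The work goes in short steps, Python scripts to look and compute and a shell command to move; the robot and the scene stay as the last step left them, time stands still between calls to the robot, and variables do not carry over. Pictures are saved under pics/ and viewed, about 8 in all and at most 12, crops included, and the job is handed in when it is done.

```bash
mkdir -p pics; python3 - <<'E'
from station import r, read_camera
import cv2,numpy as np
for n in ("top","side"):
    c=read_camera(n); cv2.imwrite(f"pics/{n}0.png",c["image"]); print(n,np.round(c["camera_matrix"],1).tolist(),c["xyz"],c["attitude"])
o=r.get_obs(); print(o["time_s"],o["ee_pos"],o["orientation"],o["gripper_width"],r.pinch_z)
E
```

```text
top [[392.0, 0.0, 322.9], [0.0, 392.0, 198.2], [0.0, 0.0, 1.0]] [0.27224794 0.23435614 1.07239588] [-0.07977689  0.72762997 -0.67708113  0.07583807]
side [[480.8, 0.0, 315.3], [0.0, 480.8, 208.3], [0.0, 0.0, 1.0]] [0.04659422 1.40469078 0.86655248] [ 0.0926172  -0.16416263  0.85607127 -0.48126362]
0.1 [0.25396882 0.57070325 0.19376674] [ 2.29264340e-04  8.38636321e-01  5.44691516e-01 -4.70447782e-04] 1.00093248623296 0.0187
```

View pics/top0.png

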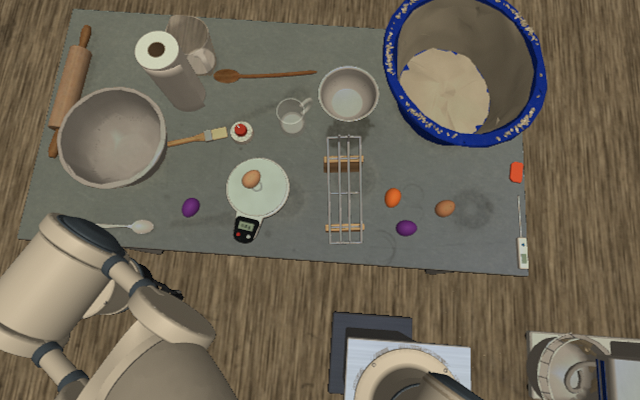

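View pics/side0.png

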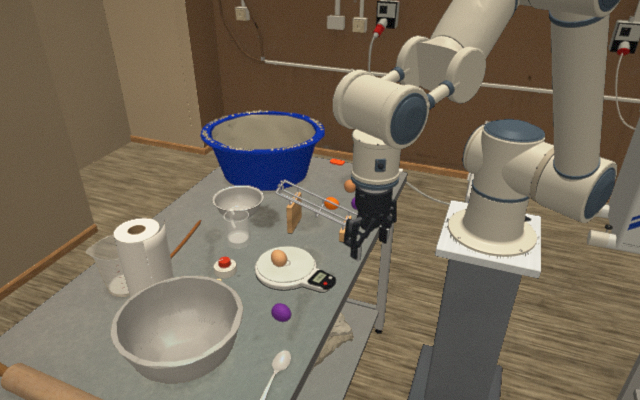

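The top view shows five egg-like objects:
- brown on the scale platter at (252,179)
- brown on the table at (445,208)
- orange at (393,197)
- purple at (190,207)
- purple at (406,228)

The two brown ones fit the description: one is on the platter, the other is across the run from the scale. The run spans about (328–362, 136–244), with its low end at the bottom. Next I'll confirm this in an enlarged crop and measure.

```bash
cat > h.py <<'E'
import numpy as np,cv2
from scipy.spatial.transform import Rotation as R
from station import r, read_camera
def rot(q): return R.from_quat([q[1],q[2],q[3],q[0]])
def ray(c,p):
    d=np.linalg.solve(c["camera_matrix"],[p[0],p[1],1.]); return rot(c["attitude"]).apply(d)
def onplane(c,p,z):
    d=ray(c,p); return c["xyz"]+d*(z-c["xyz"][2])/d[2]
def proj(c,P):
    v=rot(c["attitude"]).inv().apply(np.array(P)-c["xyz"]); u=c["camera_matrix"]@v; return u[:2]/u[2]
def two(c1,p1,c2,p2):
    a=ray(c1,p1);b=ray(c2,p2);A=np.c_[a,-b];s=np.linalg.lstsq(A,c2["xyz"]-c1["xyz"],rcond=None)[0]
    P,Q=c1["xyz"]+s[0]*a,c2["xyz"]+s[1]*b; return (P+Q)/2,np.linalg.norm(P-Q)
def browns(c,amin=60,amax=600):
    h=cv2.cvtColor(c["image"],cv2.COLOR_BGR2HSV); m=cv2.inRange(h,(5,80,110),(16,190,255))
    m=cv2.morphologyEx(m,cv2.MORPH_OPEN,np.ones((3,3)))
    return [(cv2.fitEllipse(k),cv2.contourArea(k),k) for k in cv2.findContours(m,0,1)[0] if amin<cv2.contourArea(k)<amax]
E
python3 - <<'E'
from h import *
c=read_camera("top");s=read_camera("side")
for n,k in(("top",c),("side",s)):
    for e,a,_ in browns(k): print(n,np.round(e[0],1),np.round(e[1],1),round(e[2]),a)
im=c["image"]
print([cv2.cvtColor(im,cv2.COLOR_BGR2HSV)[y,x].tolist() for x,y in((252,179),(445,208),(393,197))])
print(onplane(c,(252,179),.0545),onplane(c,(445,208),.022), proj(s,onplane(c,(445,208),.022)))
a=cv2.resize(im[125:255,225:475],None,fx=3.2,fy=3.2,interpolation=cv2.INTER_CUBIC)
cv2.imwrite("pics/crop1.png",a)
E
```

```text
top [445.6 207.5] [14.3 17.9] 63 199.0
top [250.7 178.2] [14.3 19.3] 51 214.0
top [ 52.6 146.1] [ 5.3 19.4] 16 77.0
side [278.4 257.8] [14.  16.5] 130 179.0
side [ 44.8 258.9] [  4.  141.2] 55 361.0
side [349.1 185.4] [ 9.9 12.7] 156 95.5
side [435.4 169.7] [ 7.5 93. ] 99 440.0
side [333. 153.] [ 6.7 44.8] 100 205.5
side [174.2 145.4] [ 6.8 94.2] 100 389.0
[[16, 117, 175], [14, 133, 163], [11, 194, 209]]
[0.53919373 0.44248337 0.0545    ] [ 0.50413029 -0.08590142  0.022     ] [349.95732497 184.91403896]
```

View pics/crop1.png

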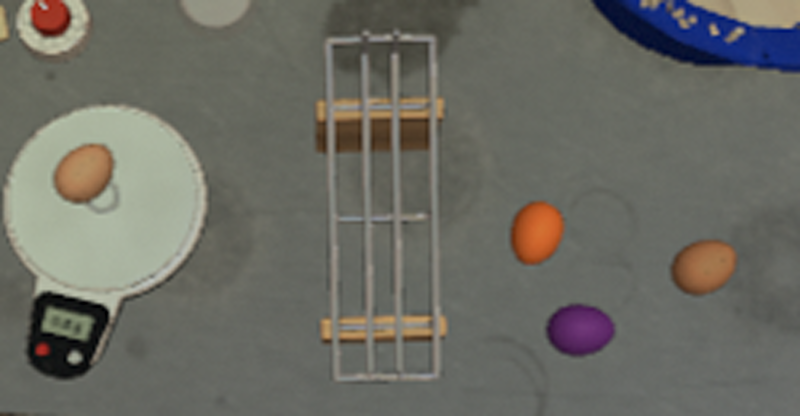

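The crop confirms both eggs: brown on the platter, and brown at crop (705,266). The orange and purple eggs are the look-alikes. The run's floor rails go from crop (366–396,50) to (370–400,375). I need the side view to get heights along the run.

```bash
python3 - <<'E'
from h import *
s=read_camera("side")
cv2.imwrite("pics/crop2.png",cv2.resize(s["image"][165:255,260:400],None,fx=5.5,fy=5.5,interpolation=cv2.INTER_CUBIC))
E
```

```text
(no output)
```

View pics/crop2.png

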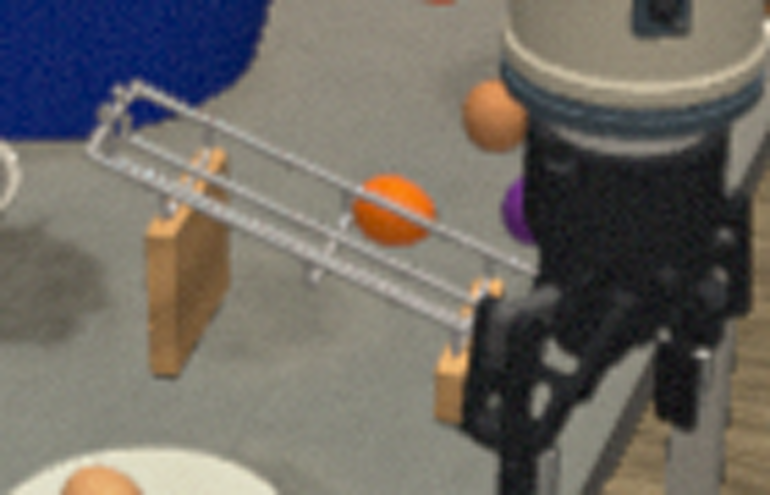

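```bash
python3 - <<'E'
from h import *
np.set_printoptions(precision=4,suppress=True)
c=read_camera("top");s=read_camera("side")
T=lambda x,y:(x/3.2+225,y/3.2+125); S=lambda x,y:(x/5.5+260,y/5.5+165)
L,e1=two(c,T(328,41),s,S(93,148)); Rr,e2=two(c,T(435,38),s,S(137,86)); print(L,e1,Rr,e2,np.linalg.norm(L-Rr))
# low corners at guard height = high corner height - 260*sin20 (if length 260 is along slope)
zh=(L[2]+Rr[2])/2
HL,HR=onplane(c,T(328,41),zh),onplane(c,T(435,38),zh)
for d in(.0889,.0946):
    LL,LR=onplane(c,T(336,379),zh-d),onplane(c,T(438,376),zh-d)
    ax=(HL+HR-LL-LR)/2; print(d,LL,LR,"horiz len",np.linalg.norm(ax[:2]),"yaw",np.degrees(np.arctan2(ax[1],ax[0])),"low mid",(LL+LR)/2,"hi mid",(HL+HR)/2)
# eggs
hs={}
for n,k in(("top",c),("side",s)):
    h=cv2.cvtColor(k["image"],cv2.COLOR_BGR2HSV); m=cv2.inRange(h,(4,75,60),(20,190,255))
    for name,P in(("scale",(.539,.442,.0545)),("table",(.504,-.086,.022))):
        u=proj(k,P); b=[q for q in cv2.findContours(m,0,1)[0] if cv2.contourArea(q)>50 and cv2.pointPolygonTest(q,tuple(map(float,u)),True)>-4]
        for q in b:
            e=cv2.fitEllipse(q); hs[n,name]=e; print(n,name,np.round(e[0],1),np.round(e[1],1),round(e[2]),cv2.contourArea(q))
for name,z in(("scale",.0545),("table",.022)):
    e=hs["top",name]; p=np.array(e[0]); a=np.radians(e[2]+90); d=np.array([np.cos(a),np.sin(a)])*8
    A,B=onplane(c,p-d,z),onplane(c,p+d,z); print(name,onplane(c,p,z),"axis",np.degrees(np.arctan2(*(B-A)[[1,0]])))
    if("side",name) in hs: print(two(c,p,s,hs["side",name][0]))
o=r.get_obs();print(o["time_s"],o["ee_pos"],"toolx",rot(o["orientation"]).apply([1,0,0]))
E
```

```text
[0.6371 0.2467 0.1391] 0.0018774271806143268 [0.6484 0.1623 0.1342] 0.0004884037786541305 0.08528830611017593
0.0889 [0.3822 0.2214 0.0478] [0.3907 0.1385 0.0478] horiz len 0.2581205858809864 yaw 5.514622949015107 low mid [0.3864 0.1799 0.0478] hi mid [0.6434 0.2047 0.1367]
0.0946 [0.3828 0.2213 0.0421] [0.3913 0.1379 0.0421] horiz len 0.2575175800562275 yaw 5.595256955481735 low mid [0.3871 0.1796 0.0421] hi mid [0.6434 0.2047 0.1367]
top scale [250.8 178.6] [15.  19.5] 47 227.5
top table [444.6 207.9] [15.4 20.3] 65 244.5
side scale [278.5 257.7] [14.5 16.9] 145 190.5
side table [349.5 185.6] [10.8 13.1] 155 108.5
scale [0.5402 0.4459 0.0545] axis 139.63661503429182
(array([0.5401, 0.4461, 0.0529]), np.float64(0.0008697971151995583))
table [ 0.5043 -0.0847  0.022 ] axis 118.52179839021545
(array([ 0.5053, -0.0856,  0.0189]), np.float64(0.000746110458522437))
0.35 [0.2541 0.5709 0.1942] toolx [ 0.4067  0.9136 -0.0003]
```

```bash
python3 -m pendant '[{"dx":2.38,"dy":-1.04,"dz":-0.5,"rz":-1.37},{"dx":2.38,"dy":-1.04,"dz":-0.5,"rz":-1.37},{"dx":2.38,"dy":-1.04,"dz":-0.5,"rz":-1.37},{"dx":2.38,"dy":-1.04,"dz":-0.5,"rz":-1.37},{"dx":2.38,"dy":-1.04,"dz":-0.5,"rz":-1.37},{"dx":2.38,"dy":-1.04,"dz":-0.5,"rz":-1.37},{"dx":2.38,"dy":-1.04,"dz":-0.5,"rz":-1.37},{"dx":2.38,"dy":-1.04,"dz":-0.5,"rz":-1.37},{"dx":2.38,"dy":-1.04,"dz":-0.5,"rz":-1.37},{"dx":2.38,"dy":-1.04,"dz":-0.5,"rz":-1.37},{"dx":2.38,"dy":-1.04,"dz":-0.5,"rz":-1.37},{"dx":2.38,"dy":-1.04,"dz":-0.5,"rz":-1.37},{"dx":0},{"dx":0},{"dx":0}]' 8.5
python3 - <<'E'
from h import *
np.set_printoptions(precision=4,suppress=True)
c=read_camera("top");s=read_camera("side")
T=lambda x,y:(x/3.2+225,y/3.2+125); S=lambda x,y:(x/5.5+260,y/5.5+165)
n=np.cross(ray(s,S(316,278)),ray(s,S(350,205)))
for p in(T(368,217),T(397,217)):
    d=ray(c,p); print("crossbar@rail",c["xyz"]+d*(n@(s["xyz"]-c["xyz"]))/(n@d))
print("orange,purple",onplane(c,(393,197),.022),onplane(c,(406,228),.022),"tub front",onplane(c,(455,145),.2))
o=r.get_obs();print(o["time_s"],o["ee_pos"],"toolx yaw",np.degrees(np.arctan2(*rot(o["orientation"]).apply([1,0,0])[[1,0]])))
cv2.imwrite("pics/side3.png",s["image"][150:350,200:520].repeat(2,0).repeat(2,1))
E
```

```text
crossbar@rail [0.5175 0.2041 0.0573]
crossbar@rail [0.5168 0.1805 0.0673]
orange,purple [0.5247 0.0569 0.022 ] [0.4413 0.0191 0.022 ] tub front [ 0.6181 -0.0546  0.2   ]
0.45 [0.2542 0.571  0.1942] toolx yaw 66.00514077470788$[0]: bad value
```

View pics/side3.png

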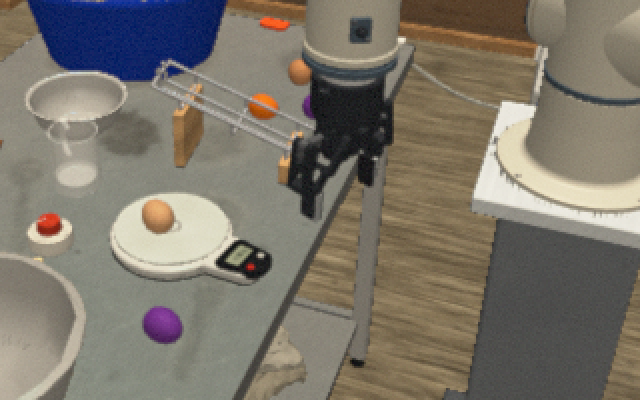

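The image shows the arm hasn't moved because the call was refused. The egg on the platter is at about (157,215) in this crop. I'll resend with all six keys in every row.

```bash
python3 -m pendant '[{"dx":2.4,"dy":-1.0,"dz":-0.5,"rx":0,"ry":0,"rz":-1.4},{"dx":2.4,"dy":-1.0,"dz":-0.5,"rx":0,"ry":0,"rz":-1.4},{"dx":2.4,"dy":-1.0,"dz":-0.5,"rx":0,"ry":0,"rz":-1.4},{"dx":2.4,"dy":-1.0,"dz":-0.5,"rx":0,"ry":0,"rz":-1.4},{"dx":2.4,"dy":-1.0,"dz":-0.5,"rx":0,"ry":0,"rz":-1.4},{"dx":2.4,"dy":-1.0,"dz":-0.5,"rx":0,"ry":0,"rz":-1.4},{"dx":2.4,"dy":-1.0,"dz":-0.5,"rx":0,"ry":0,"rz":-1.4},{"dx":2.4,"dy":-1.0,"dz":-0.5,"rx":0,"ry":0,"rz":-1.4},{"dx":2.4,"dy":-1.0,"dz":-0.5,"rx":0,"ry":0,"rz":-1.4},{"dx":2.4,"dy":-1.0,"dz":-0.5,"rx":0,"ry":0,"rz":-1.4},{"dx":2.4,"dy":-1.0,"dz":-0.5,"rx":0,"ry":0,"rz":-1.4},{"dx":2.2,"dy":-1.5,"dz":-0.4,"rx":0,"ry":0,"rz":-1.0},{"dx":0,"dy":0,"dz":0,"rx":0,"ry":0,"rz":0},{"dx":0,"dy":0,"dz":0,"rx":0,"ry":0,"rz":0},{"dx":0,"dy":0,"dz":0,"rx":0,"ry":0,"rz":0}]' 8.5
```

```text
time_s: 1.7
ee_pos: [0.5398, 0.4461, 0.1352]
orientation: [-0.0, 0.908, 0.42, -0.0]
wrist_force: [-0.1, -0.1, -0.4]
gripper_width: 0.997
```

```bash
python3 -m pendant '[{"dx":0,"dy":0,"dz":-1.8,"rx":0,"ry":0,"rz":0},{"dx":0,"dy":0,"dz":-1.8,"rx":0,"ry":0,"rz":0},{"dx":0,"dy":0,"dz":-1.8,"rx":0,"ry":0,"rz":0},{"dx":0,"dy":0,"dz":-1.8,"rx":0,"ry":0,"rz":0},{"dx":0,"dy":0,"dz":-1.6,"rx":0,"ry":0,"rz":0},{"dx":0,"dy":0,"dz":-1.1,"rx":0,"ry":0,"rz":0},{"dx":0,"dy":0,"dz":0,"rx":0,"ry":0,"rz":0},{"dx":0,"dy":0,"dz":0,"rx":0,"ry":0,"rz":0},{"dx":0,"dy":0,"dz":0,"rx":0,"ry":0,"rz":0}]' 8.5
python3 - <<'E'
from h import *
s=read_camera("side")
cv2.imwrite("pics/side4.png",cv2.resize(s["image"][165:305,235:435],None,fx=4,fy=4,interpolation=cv2.INTER_CUBIC))
E
```

```text
time_s: 2.45
ee_pos: [0.5404, 0.4467, 0.0374]
orientation: [-0.0, 0.908, 0.42, 0.001]
wrist_force: [0.8, -0.2, 1.3]
gripper_width: 0.992
```

View pics/side4.png

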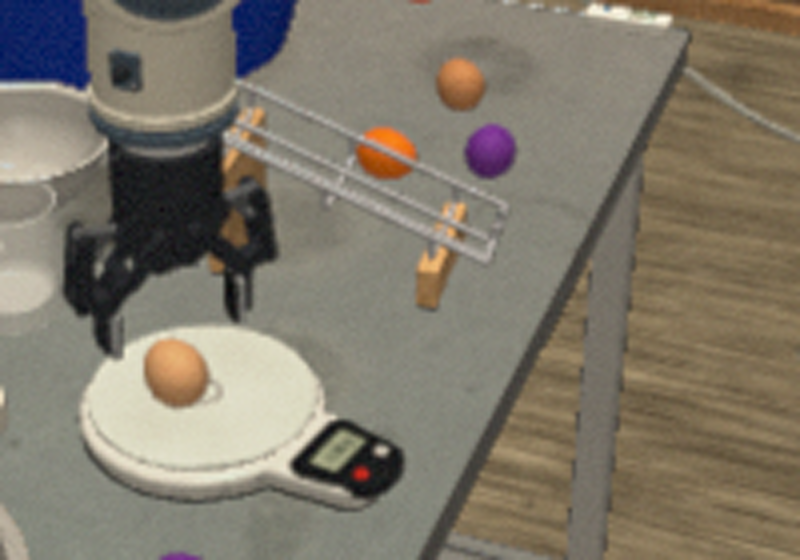

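The fingertips appear at about crop (115,350) and (237,315), higher than the egg at (175,372). Before closing I'll compare that with where the TCP should project.

```bash
python3 - <<'E'
from h import *
c=read_camera("top");s=read_camera("side")
o=r.get_obs();p=o["ee_pos"];x=rot(o["orientation"]).apply([1,0,0]);print(o["time_s"],p,o["wrist_force"],o["gripper_width"])
for k,n in((c,"top"),(s,"side")):
    for b in(0,.013):
        P=p+[0,0,b]; print(n,b,[np.round(proj(k,P+w*x),1).tolist() for w in(-.0425,0,.0425)])
a=[(c["image"][130:250,190:310]),(s["image"][190:310,220:340])]
cv2.imwrite("pics/both5.png",cv2.resize(np.hstack(a),None,fx=3.3,fy=3.3,interpolation=cv2.INTER_CUBIC))
E
```

```text
2.6 [0.54063545 0.44641239 0.03739819] [-1.05290104 -0.85020546 -0.48773985] 0.9926501028563107
top 0 [[262.4, 190.7], [251.7, 180.1], [241.1, 169.6]]
top 0.013 [[261.7, 189.5], [250.9, 178.8], [240.2, 168.2]]
side 0 [[292.0, 257.8], [278.3, 262.1], [264.3, 266.5]]
side 0.013 [[291.9, 254.2], [278.1, 258.4], [264.0, 262.8]]
```

View pics/both5.png

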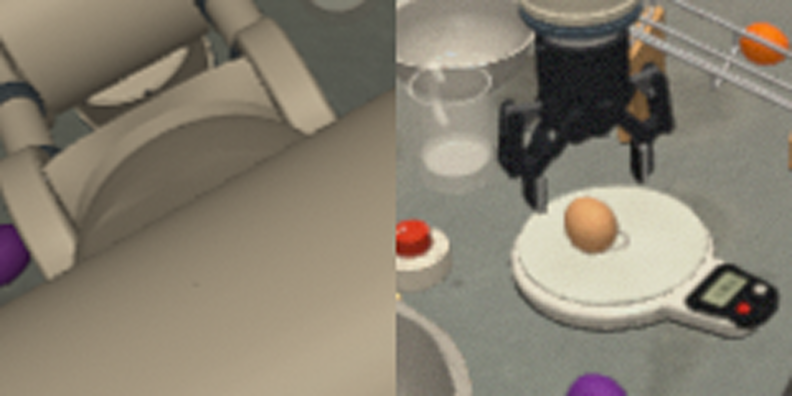

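```bash
python3 - <<'E'
from h import *
c=read_camera("top");s=read_camera("side")
o=r.get_obs();print(np.round(o["qpos"],3).tolist(),o["joint_vel"].round(3).tolist(),np.round(o["joint_efforts"],1).tolist())
p=np.array([.25397,.5707,.19377]);x=np.array([.4067,.9136,0])
for b in(0,.013,.043):print(b,[np.round(proj(s,p+[0,0,b]+w*x),1).tolist() for w in(-.0425,0,.0425)])
im=cv2.imread("pics/side0.png")[180:280,320:420]; im2=s["image"][200:300,230:330]
cv2.imwrite("pics/both6.png",cv2.resize(np.hstack([im,im2]),None,fx=4,fy=4,interpolation=cv2.INTER_CUBIC))
E
```

```text
[0.605, 0.758, 1.289, 0.0, 1.094, -0.261] [-0.001, 0.006, 0.003, 0.001, 0.0, 0.002] [0.1, -104.9, -32.7, 0.0, 0.0, 0.0]
0 [[379.4, 259.3], [367.3, 267.4], [354.7, 275.9]]
0.013 [[379.8, 254.7], [367.6, 262.8], [354.9, 271.2]]
0.043 [[380.7, 244.0], [368.4, 251.9], [355.5, 260.2]]
```

View pics/both6.png

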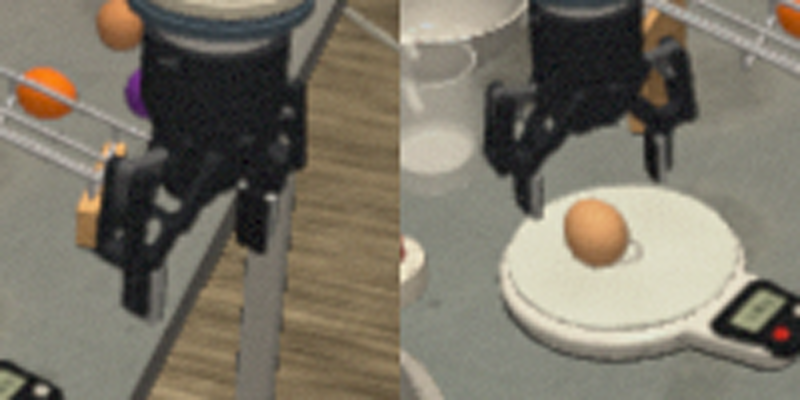

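```bash
python3 - <<'E'
from h import *
c=read_camera("top");s=read_camera("side")
p=np.array([.25397,.5707,.19377]);x=np.array([.4067,.9136,0])
for b in(0,.013,.043):print(b,[np.round(proj(c,p+[0,0,b]+w*x),1).tolist() for w in(-.0425,0,.0425)])
print("base",proj(c,[0,0,0]),proj(s,[0,0,0]),"scale centre",onplane(c,(257.5,188),.0325))
im=cv2.imread("pics/top0.png")[230:330,100:230]
cv2.imwrite("pics/top7.png",cv2.resize(im,None,fx=5,fy=5,interpolation=cv2.INTER_CUBIC))
E
```

```text
0 [[184.6, 292.8], [168.1, 283.4], [151.9, 274.1]]
0.013 [[182.5, 292.9], [165.8, 283.3], [149.3, 273.9]]
0.043 [[177.5, 293.1], [160.2, 283.2], [143.2, 273.4]]
base [407.31258118 403.8463546 ] [490.1622536  230.34573661] scale centre [0.52069102 0.42915814 0.0325    ]
```

View pics/top7.png

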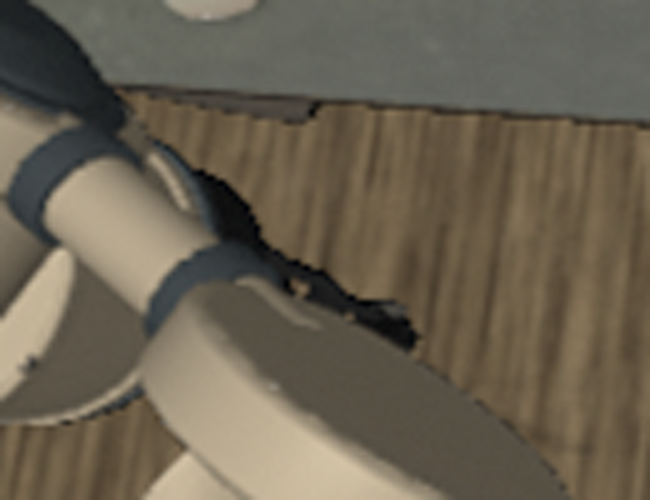

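The start-pose images in both cameras agree that the open fingertips are about 43 mm above the reported TCP, with xy correct. The stated offset is 13 mm. I'll raise the arm, shut the fingers and measure the shut tip numerically.

```bash
cat >> h.py <<'E'
def tips(s):
    o=r.get_obs();p=o["ee_pos"];u=proj(s,p)
    g=s["image"].max(2); m=(g<75).astype(np.uint8)
    y0,x0=int(u[1])-70,int(u[0])-40; w=m[max(y0,0):y0+90,x0:x0+80]
    n,l,st,_=cv2.connectedComponentsWithStats(w); k=1+np.argmax(st[1:,4]); ys,xs=np.where(l==k)
    out=[]
    for sel in(xs<40,xs>=40):
        if sel.any(): i=np.argmax(np.where(sel,ys,-1)); out.append((int(xs[i]+x0),int(ys[i]+max(y0,0))))
    print("t",o["time_s"],"tcp",p.round(4),"w",round(float(o["gripper_width"]),3),"proj",u.round(1),"tips",out); return u,out
E
Z='{"dx":0,"dy":0,"dz":0,"rx":0,"ry":0,"rz":0}'
python3 -c "
from h import *
tips(read_camera('side'))"
python3 -m pendant '[{"dx":0,"dy":0,"dz":2,"rx":0,"ry":0,"rz":0},{"dx":0,"dy":0,"dz":2,"rx":0,"ry":0,"rz":0},{"dx":0,"dy":0,"dz":2,"rx":0,"ry":0,"rz":0},{"dx":0,"dy":0,"dz":0,"rx":0,"ry":0,"rz":0},{"dx":0,"dy":0,"dz":0,"rx":0,"ry":0,"rz":0}]' 8.5
python3 -m pendant '[{"dx":0,"dy":0,"dz":0,"rx":0,"ry":0,"rz":0},{"dx":0,"dy":0,"dz":0,"rx":0,"ry":0,"rz":0},{"dx":0,"dy":0,"dz":0,"rx":0,"ry":0,"rz":0},{"dx":0,"dy":0,"dz":0,"rx":0,"ry":0,"rz":0},{"dx":0,"dy":0,"dz":0,"rx":0,"ry":0,"rz":0},{"dx":0,"dy":0,"dz":0,"rx":0,"ry":0,"rz":0},{"dx":0,"dy":0,"dz":0,"rx":0,"ry":0,"rz":0},{"dx":0,"dy":0,"dz":0,"rx":0,"ry":0,"rz":0},{"dx":0,"dy":0,"dz":0,"rx":0,"ry":0,"rz":0},{"dx":0,"dy":0,"dz":0,"rx":0,"ry":0,"rz":0}]' 0
python3 -c "
from h import *
s=read_camera('side');u,t=tips(s)
p=r.get_obs()['ee_pos']
for b in (0,.01,.02,.03,.04): print(b,proj(s,p+[0,0,b]).round(1))
cv2.imwrite('pics/s8.png',cv2.resize(s['image'][180:300,220:340],None,fx=5,fy=5,interpolation=cv2.INTER_CUBIC))
"
```

```text
t 2.85 tcp [0.5403 0.446  0.0366] w 0.995 proj [278.5 262.3] tips [(261, 252), (294, 245)]
time_s: 3.27
ee_pos: [0.5408, 0.4464, 0.0975]
orientation: [-0.0, 0.908, 0.419, 0.001]
wrist_force: [0.8, 0.3, -1.1]
gripper_width: 0.996
time_s: 4.1
ee_pos: [0.5402, 0.446, 0.0963]
orientation: [-0.0, 0.908, 0.419, 0.0]
wrist_force: [-0.6, -0.6, 1.2]
gripper_width: 0.004
t 4.15 tcp [0.5402 0.446  0.0963] w -0.004 proj [277.7 245. ] tips [(275, 234), (282, 232)]
0 [277.7 245. ]
0.01 [277.5 242. ]
0.02 [277.4 239. ]
0.03 [277.2 236. ]
0.04 [277.1 232.9]
```

View pics/s8.png

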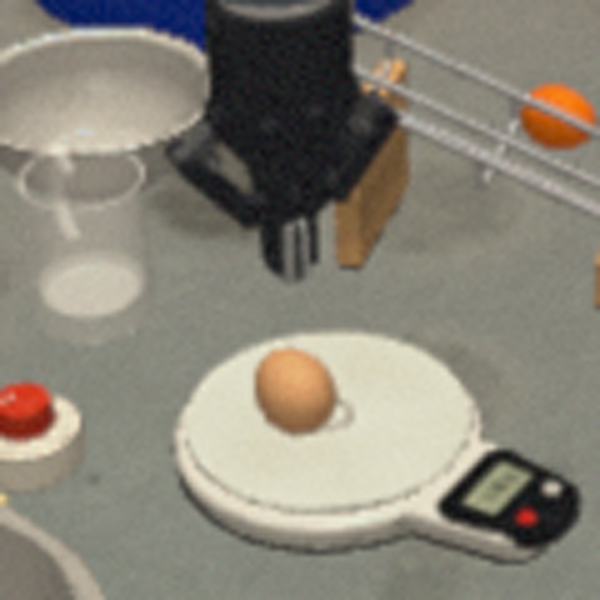

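The shut tip is at crop (292,282), which is full-image (278,236). The reported TCP projects to row 245, so the real tips are about 29 mm above the reported z, and I'll command z lower by that much. I'm reopening and descending in stages.

```bash

python3 -m pendant '[{"dx":0,"dy":0,"dz":0,"rx":0,"ry":0,"rz":0},{"dx":0,"dy":0,"dz":0,"rx":0,"ry":0,"rz":0},{"dx":0,"dy":0,"dz":0,"rx":0,"ry":0,"rz":0},{"dx":0,"dy":0,"dz":0,"rx":0,"ry":0,"rz":0},{"dx":0,"dy":0,"dz":0,"rx":0,"ry":0,"rz":0},{"dx":0,"dy":0,"dz":0,"rx":0,"ry":0,"rz":0},{"dx":0,"dy":0,"dz":0,"rx":0,"ry":0,"rz":0},{"dx":0,"dy":0,"dz":0,"rx":0,"ry":0,"rz":0},{"dx":0,"dy":0,"dz":-1.6,"rx":0,"ry":0,"rz":0},{"dx":0,"dy":0,"dz":-1.6,"rx":0,"ry":0,"rz":0},{"dx":0,"dy":0,"dz":-1.6,"rx":0,"ry":0,"rz":0},{"dx":0,"dy":0,"dz":-1.6,"rx":0,"ry":0,"rz":0},{"dx":0,"dy":0,"dz":-0.7,"rx":0,"ry":0,"rz":0},{"dx":0,"dy":0,"dz":-0.7,"rx":0,"ry":0,"rz":0},{"dx":0,"dy":0,"dz":0,"rx":0,"ry":0,"rz":0},{"dx":0,"dy":0,"dz":0,"rx":0,"ry":0,"rz":0}]' 8.5
python3 -m pendant '[{"dx":0,"dy":0,"dz":-0.7,"rx":0,"ry":0,"rz":0},{"dx":0,"dy":0,"dz":-0.7,"rx":0,"ry":0,"rz":0},{"dx":0,"dy":0,"dz":-0.6,"rx":0,"ry":0,"rz":0},{"dx":0,"dy":0,"dz":-0.5,"rx":0,"ry":0,"rz":0},{"dx":0,"dy":0,"dz":0,"rx":0,"ry":0,"rz":0},{"dx":0,"dy":0,"dz":0,"rx":0,"ry":0,"rz":0}]' 8.5
python3 -c "
from h import *
s=read_camera('side');u,t=tips(s)
o=r.get_obs();p=o['ee_pos'];x=rot(o['orientation']).apply([1,0,0])
for b in (.03,.043): print(b,[proj(s,p+[0,0,b]+w*x).round(1).tolist() for w in(-.0425,.0425)])
print([(e[0]) for e,a,_ in browns(s)if abs(e[0][0]-278)<9])
"
```

```text
time_s: 5.48
ee_pos: [0.5403, 0.4461, 0.0186]
orientation: [-0.0, 0.908, 0.42, 0.0]
wrist_force: [-0.3, 0.5, 0.4]
gripper_width: 0.998
time_s: 5.98
ee_pos: [0.5399, 0.4458, -0.0072]
orientation: [0.0, 0.908, 0.419, -0.0]
wrist_force: [0.3, 0.8, 0.0]
gripper_width: 0.992
t 6.0333 tcp [ 0.5402  0.446  -0.0068] w 0.994 proj [279.2 274.4] tips [(262, 265), (293, 256)]
0.03 [[292.4, 261.8], [264.8, 270.5]]
0.043 [[292.2, 258.1], [264.5, 266.8]]
[(278.4999084472656, 257.7129211425781)]
```

Overshot by 1.5 cm without touching the platter, which confirms the offset. Raising and gripping.

```bash

python3 -m pendant '[{"dx":0,"dy":0,"dz":1.4,"rx":0,"ry":0,"rz":0},{"dx":0,"dy":0,"dz":0,"rx":0,"ry":0,"rz":0},{"dx":0,"dy":0,"dz":0,"rx":0,"ry":0,"rz":0}]' 8.5
python3 -m pendant '[{"dx":0,"dy":0,"dz":0,"rx":0,"ry":0,"rz":0},{"dx":0,"dy":0,"dz":0,"rx":0,"ry":0,"rz":0},{"dx":0,"dy":0,"dz":0,"rx":0,"ry":0,"rz":0},{"dx":0,"dy":0,"dz":0,"rx":0,"ry":0,"rz":0},{"dx":0,"dy":0,"dz":0,"rx":0,"ry":0,"rz":0},{"dx":0,"dy":0,"dz":0,"rx":0,"ry":0,"rz":0},{"dx":0,"dy":0,"dz":0,"rx":0,"ry":0,"rz":0},{"dx":0,"dy":0,"dz":0,"rx":0,"ry":0,"rz":0}]' 3
python3 -m pendant '[{"dx":0,"dy":0,"dz":1.5,"rx":0,"ry":0,"rz":0},{"dx":0,"dy":0,"dz":2.5,"rx":0,"ry":0,"rz":0},{"dx":0,"dy":0,"dz":3,"rx":0,"ry":0,"rz":0},{"dx":0,"dy":0,"dz":3,"rx":0,"ry":0,"rz":0},{"dx":0,"dy":0,"dz":3,"rx":0,"ry":0,"rz":0},{"dx":0,"dy":0,"dz":2,"rx":0,"ry":0,"rz":0},{"dx":0,"dy":0,"dz":0,"rx":0,"ry":0,"rz":0},{"dx":0,"dy":0,"dz":0,"rx":0,"ry":0,"rz":0}]' 3
python3 -c "
from h import *
s=read_camera('side')
o=r.get_obs();p=o['ee_pos']
print(p,o['gripper_width'],'expect',proj(s,p+[0,0,.048]).round(1))
print([np.round(e[0],1) for e,a,_ in browns(s) if a<300])
"
```

```text
time_s: 6.28
ee_pos: [0.5411, 0.4466, 0.009]
orientation: [-0.0, 0.908, 0.42, 0.001]
wrist_force: [1.1, 0.6, -0.7]
gripper_width: 0.996
time_s: 6.95
ee_pos: [0.5401, 0.4459, 0.0077]
orientation: [0.0, 0.908, 0.42, -0.0]
wrist_force: [-2.9, -1.9, 8.4]
gripper_width: 0.47
time_s: 7.62
ee_pos: [0.5406, 0.4463, 0.1582]
orientation: [-0.0, 0.908, 0.419, 0.001]
wrist_force: [-0.2, 0.1, -0.7]
gripper_width: 0.472
[0.5398858  0.44581402 0.15680005] 0.4678971424654024 expect [276.1 211.3]
[array([277.3, 211.7]), array([349.6, 185.6])]
```

Egg is held; its pixel moved up with the gripper and width is 40 mm. Now transferring to above the load point.

```bash

python3 -m pendant '[{"dx":0,"dy":-2.5,"dz":0,"rx":0,"ry":0,"rz":-4.4},{"dx":0,"dy":-2.5,"dz":0,"rx":0,"ry":0,"rz":-4.4},{"dx":0,"dy":-2.5,"dz":0,"rx":0,"ry":0,"rz":-4.4},{"dx":0,"dy":-2.5,"dz":0,"rx":0,"ry":0,"rz":-4.4},{"dx":0,"dy":-2.5,"dz":0,"rx":0,"ry":0,"rz":-4.4},{"dx":0,"dy":-2.5,"dz":0,"rx":0,"ry":0,"rz":-4.4},{"dx":0,"dy":-2.5,"dz":0,"rx":0,"ry":0,"rz":-4.4},{"dx":0,"dy":-2.5,"dz":0,"rx":0,"ry":0,"rz":-4.4},{"dx":0,"dy":-2.5,"dz":0,"rx":0,"ry":0,"rz":-4.4},{"dx":0,"dy":-2.6,"dz":0,"rx":0,"ry":0,"rz":-4.4},{"dx":0,"dy":0,"dz":0,"rx":0,"ry":0,"rz":0},{"dx":0,"dy":0,"dz":0,"rx":0,"ry":0,"rz":0},{"dx":0,"dy":0,"dz":0,"rx":0,"ry":0,"rz":0}]' 3
python3 -c "
from h import *
s=read_camera('side')
o=r.get_obs();p=o['ee_pos'];print(p,np.degrees(np.arctan2(*rot(o['orientation']).apply([1,0,0])[[1,0]])),'expect',proj(s,p+[0,0,.0468]).round(1))
print([np.round(e[0],1) for e,a,_ in browns(s) if a<300])
cv2.imwrite('pics/s9.png',cv2.resize(s['image'][150:270,250:390],None,fx=5.5,fy=5,interpolation=cv2.INTER_CUBIC))
"
```

```text
time_s: 8.75
ee_pos: [0.5397, 0.1951, 0.1564]
orientation: [0.0, 0.999, 0.049, -0.001]
wrist_force: [0.0, 1.1, -0.6]
gripper_width: 0.472
[0.53980698 0.19553732 0.1565561 ] 5.677426484870176 expect [312.  171.5]
[array([292.4, 215.8]), array([586.6, 194.5]), array([349.6, 185.4]), array([312. , 171.9]), array([356. , 156.7])]
```

View pics/s9.png

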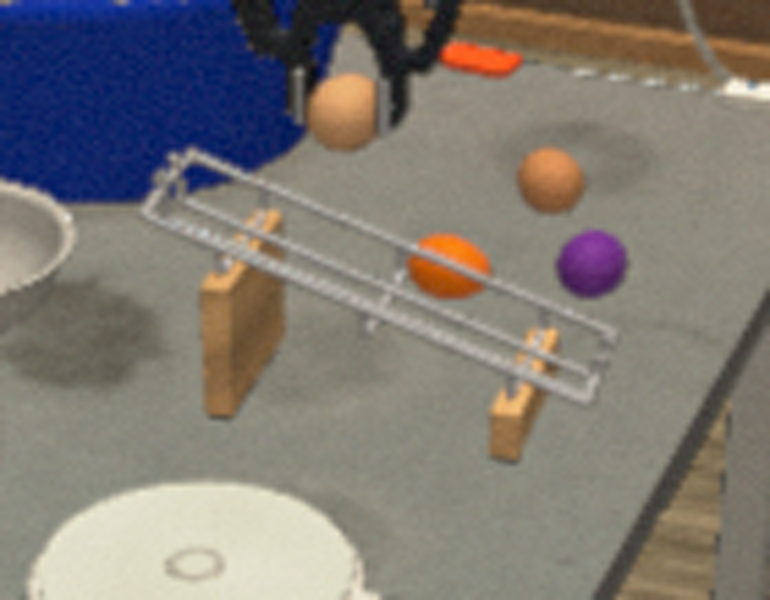

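The egg hangs over the upper half of the run at crop (345,112), at its predicted pixel. A quick check of the low end, then down.

```bash

python3 -c "
from h import *
c=read_camera('top');s=read_camera('side')
T=lambda x,y:(x/3.2+225,y/3.2+125); S=lambda x,y:(x/5.5+250,y/5+150)
for a,b in((T(336,379),S(590,398)),(T(438,376),S(612,335)),(T(328,41),S(148,210)),(T(435,38),S(190,154))): print(two(c,a,s,b))
"
python3 -m pendant '[{"dx":0,"dy":0,"dz":-1.5,"rx":0,"ry":0,"rz":0},{"dx":0,"dy":0,"dz":-1.5,"rx":0,"ry":0,"rz":0},{"dx":0,"dy":0,"dz":-1.5,"rx":0,"ry":0,"rz":0},{"dx":0,"dy":0,"dz":-1.5,"rx":0,"ry":0,"rz":0},{"dx":0,"dy":0,"dz":-0.8,"rx":0,"ry":0,"rz":0},{"dx":0,"dy":0,"dz":-0.8,"rx":0,"ry":0,"rz":0},{"dx":0,"dy":0,"dz":-0.6,"rx":0,"ry":0,"rz":0},{"dx":0,"dy":0,"dz":0,"rx":0,"ry":0,"rz":0},{"dx":0,"dy":0,"dz":0,"rx":0,"ry":0,"rz":0},{"dx":0,"dy":0,"dz":0,"rx":0,"ry":0,"rz":0}]' 3
```

```text
(array([0.38148764, 0.22119538, 0.04640944]), np.float64(0.001811751652881854))
(array([0.39226921, 0.13790251, 0.04017333]), np.float64(0.0014791569195218583))
(array([0.63717159, 0.24667644, 0.13880444]), np.float64(0.001979897807776681))
(array([0.64928634, 0.16231689, 0.13329113]), np.float64(0.0004195213867738854))
time_s: 9.73
ee_pos: [0.5406, 0.1951, 0.0759]
orientation: [-0.0, 0.999, 0.049, 0.0]
wrist_force: [-0.1, -0.2, -0.6]
gripper_width: 0.467
```

```bash

python3 -m pendant '[{"dx":0,"dy":0,"dz":0,"rx":0,"ry":0,"rz":0},{"dx":0,"dy":0,"dz":0,"rx":0,"ry":0,"rz":0},{"dx":0,"dy":0,"dz":0,"rx":0,"ry":0,"rz":0},{"dx":0,"dy":0,"dz":0,"rx":0,"ry":0,"rz":0},{"dx":0,"dy":0,"dz":0,"rx":0,"ry":0,"rz":0},{"dx":0,"dy":0,"dz":1.5,"rx":0,"ry":0,"rz":0},{"dx":0,"dy":0,"dz":2,"rx":0,"ry":0,"rz":0},{"dx":0,"dy":0,"dz":2.5,"rx":0,"ry":0,"rz":0},{"dx":0,"dy":0,"dz":2.5,"rx":0,"ry":0,"rz":0},{"dx":0,"dy":0,"dz":2.5,"rx":0,"ry":0,"rz":0},{"dx":0,"dy":0,"dz":2,"rx":0,"ry":0,"rz":0},{"dx":0,"dy":0,"dz":0,"rx":0,"ry":0,"rz":0},{"dx":0,"dy":0,"dz":0,"rx":0,"ry":0,"rz":0},{"dx":0,"dy":0,"dz":0,"rx":0,"ry":0,"rz":0},{"dx":0,"dy":0,"dz":0,"rx":0,"ry":0,"rz":0},{"dx":0,"dy":0,"dz":0,"rx":0,"ry":0,"rz":0}]' 8.5
python3 -c "
from h import *
s=read_camera('side');c=read_camera('top')
print([(np.round(e[0],1),a) for e,a,_ in browns(s,40) if a<300])
print([(np.round(e[0],1),a) for e,a,_ in browns(c,40) if a<300])
print('front expected side',proj(s,[.421,.183,.059]),'load',proj(s,[.54,.1945,.106]))
o=r.get_obs();print(o['ee_pos'],o['qpos'].round(2))
"
```

```text
time_s: 11.07
ee_pos: [0.5396, 0.1948, 0.2042]
orientation: [0.0, 0.999, 0.049, -0.001]
wrist_force: [-0.9, -0.1, -0.2]
gripper_width: 0.999
[(array([352.3, 217.1]), 141.5), (array([292.4, 210.6]), 64.5), (array([349.6, 185.3]), 107.0), (array([354.5, 156.4]), 265.5), (array([319.5, 150.5]), 66.5)]
[]
front expected side [348.78023201 217.30636472] load [312.17273923 199.01469774]
[0.53984835 0.19489378 0.20456043] [ 0.24  0.41  1.46 -0.    1.27  0.14]
```

The first egg rests at side (352,217), about where the low end should be. Now to the table egg.

```bash

python3 -m pendant '[{"dx":-0.3,"dy":-2.5,"dz":0,"rx":0,"ry":0,"rz":2.1},{"dx":-0.3,"dy":-2.5,"dz":0,"rx":0,"ry":0,"rz":2.1},{"dx":-0.3,"dy":-2.5,"dz":0,"rx":0,"ry":0,"rz":2.1},{"dx":-0.3,"dy":-2.5,"dz":0,"rx":0,"ry":0,"rz":2.1},{"dx":-0.3,"dy":-2.5,"dz":0,"rx":0,"ry":0,"rz":2.1},{"dx":-0.3,"dy":-2.5,"dz":0,"rx":0,"ry":0,"rz":2.1},{"dx":-0.3,"dy":-2.5,"dz":0,"rx":0,"ry":0,"rz":2.1},{"dx":-0.3,"dy":-2.5,"dz":0,"rx":0,"ry":0,"rz":2.1},{"dx":-0.3,"dy":-2.5,"dz":0,"rx":0,"ry":0,"rz":2.1},{"dx":-0.3,"dy":-2.5,"dz":0,"rx":0,"ry":0,"rz":2.1},{"dx":-0.5,"dy":-3.0,"dz":0,"rx":0,"ry":0,"rz":1.9},{"dx":0,"dy":0,"dz":-2.5,"rx":0,"ry":0,"rz":0},{"dx":0,"dy":0,"dz":-3,"rx":0,"ry":0,"rz":0},{"dx":0,"dy":0,"dz":-3,"rx":0,"ry":0,"rz":0},{"dx":0,"dy":0,"dz":-3,"rx":0,"ry":0,"rz":0},{"dx":0,"dy":0,"dz":0,"rx":0,"ry":0,"rz":0},{"dx":0,"dy":0,"dz":0,"rx":0,"ry":0,"rz":0}]' 8.5
python3 -c "
from h import *
s=read_camera('side');c=read_camera('top')
print([(np.round(e[0],1),a) for e,a,_ in browns(s,40) if a<300])
t=[e[0] for e,a,_ in browns(c,40) if a<300];print([onplane(c,p,.059) for p in t])
for p in t: print(p,two(c,p,s,(352.3,217.1)))
o=r.get_obs();print(o['ee_pos'],np.degrees(np.arctan2(*rot(o['orientation']).apply([1,0,0])[[1,0]])))
"
```

```text
time_s: 12.58
ee_pos: [0.5043, -0.0848, 0.0897]
orientation: [-0.001, 0.969, 0.246, -0.001]
wrist_force: [-0.3, 0.0, 0.4]
gripper_width: 0.994
[(array([ 42.5, 260.4]), 277.0), (array([ 87.4, 229.4]), 50.5), (array([289.3, 223.2]), 46.0), (array([352.3, 216.6]), 143.0), (array([291.7, 208.1]), 63.5), (array([349.6, 185.4]), 110.0), (array([360. , 157.4]), 209.5), (array([325. , 151.6]), 115.5)]
[array([0.41109301, 0.17907545, 0.059     ])]
(347.0875549316406, 233.06060791015625) (array([0.410851  , 0.17909798, 0.05987188]), np.float64(0.0002482919695974406))
[ 0.50601368 -0.08518441  0.09166255] 28.512009276867783
```

The first egg triangulates to (0.411, 0.179, 0.060), lying at the stop. The load point is therefore about (0.531, 0.191). Now gripping the second egg.

```bash

python3 -m pendant '[{"dx":0,"dy":0,"dz":-2,"rx":0,"ry":0,"rz":0},{"dx":0,"dy":0,"dz":-2,"rx":0,"ry":0,"rz":0},{"dx":0,"dy":0,"dz":-2,"rx":0,"ry":0,"rz":0},{"dx":0,"dy":0,"dz":-2,"rx":0,"ry":0,"rz":0},{"dx":0,"dy":0,"dz":-1.2,"rx":0,"ry":0,"rz":0},{"dx":0,"dy":0,"dz":-0.8,"rx":0,"ry":0,"rz":0},{"dx":0,"dy":0,"dz":-0.8,"rx":0,"ry":0,"rz":0},{"dx":0,"dy":0,"dz":-0.6,"rx":0,"ry":0,"rz":0},{"dx":0,"dy":0,"dz":0,"rx":0,"ry":0,"rz":0},{"dx":0,"dy":0,"dz":0,"rx":0,"ry":0,"rz":0}]' 8.5
python3 -m pendant '[{"dx":0,"dy":0,"dz":0,"rx":0,"ry":0,"rz":0},{"dx":0,"dy":0,"dz":0,"rx":0,"ry":0,"rz":0},{"dx":0,"dy":0,"dz":0,"rx":0,"ry":0,"rz":0},{"dx":0,"dy":0,"dz":0,"rx":0,"ry":0,"rz":0},{"dx":0,"dy":0,"dz":0,"rx":0,"ry":0,"rz":0},{"dx":0,"dy":0,"dz":0,"rx":0,"ry":0,"rz":0},{"dx":0,"dy":0,"dz":0,"rx":0,"ry":0,"rz":0},{"dx":0,"dy":0,"dz":0,"rx":0,"ry":0,"rz":0}]' 3
```

```text
time_s: 13.52
ee_pos: [0.5055, -0.0851, -0.0233]
orientation: [0.0, 0.969, 0.246, 0.0]
wrist_force: [0.2, 0.7, 0.5]
gripper_width: 0.995
time_s: 14.18
ee_pos: [0.5054, -0.0851, -0.0229]
orientation: [0.0, 0.969, 0.246, 0.0]
wrist_force: [-3.0, 0.7, 18.9]
gripper_width: 0.481
```

```bash

python3 -m pendant '[{"dx":0,"dy":0,"dz":1,"rx":0,"ry":0,"rz":0},{"dx":0,"dy":0,"dz":2,"rx":0,"ry":0,"rz":0},{"dx":0,"dy":0,"dz":3,"rx":0,"ry":0,"rz":0},{"dx":0,"dy":0,"dz":3,"rx":0,"ry":0,"rz":0},{"dx":0,"dy":0,"dz":3,"rx":0,"ry":0,"rz":0},{"dx":0,"dy":0,"dz":3,"rx":0,"ry":0,"rz":0},{"dx":0,"dy":0,"dz":3,"rx":0,"ry":0,"rz":0},{"dx":0,"dy":0,"dz":0,"rx":0,"ry":0,"rz":0},{"dx":0,"dy":0,"dz":0,"rx":0,"ry":0,"rz":0}]' 3
python3 -m pendant '[{"dx":0.2,"dy":2.5,"dz":0,"rx":0,"ry":0,"rz":-2.1},{"dx":0.2,"dy":2.5,"dz":0,"rx":0,"ry":0,"rz":-2.1},{"dx":0.2,"dy":2.5,"dz":0,"rx":0,"ry":0,"rz":-2.1},{"dx":0.2,"dy":2.5,"dz":0,"rx":0,"ry":0,"rz":-2.1},{"dx":0.2,"dy":2.5,"dz":0,"rx":0,"ry":0,"rz":-2.1},{"dx":0.2,"dy":2.5,"dz":0,"rx":0,"ry":0,"rz":-2.1},{"dx":0.2,"dy":2.5,"dz":0,"rx":0,"ry":0,"rz":-2.1},{"dx":0.2,"dy":2.5,"dz":0,"rx":0,"ry":0,"rz":-2.1},{"dx":0.2,"dy":2.5,"dz":0,"rx":0,"ry":0,"rz":-2.1},{"dx":0.4,"dy":2.6,"dz":0,"rx":0,"ry":0,"rz":-2.1},{"dx":0.5,"dy":2.6,"dz":0,"rx":0,"ry":0,"rz":-1.9},{"dx":0,"dy":0,"dz":0,"rx":0,"ry":0,"rz":0},{"dx":0,"dy":0,"dz":0,"rx":0,"ry":0,"rz":0},{"dx":0,"dy":0,"dz":0,"rx":0,"ry":0,"rz":0}]' 3
python3 -c "
from h import *
s=read_camera('side')
o=r.get_obs();p=o['ee_pos'];print(p,np.degrees(np.arctan2(*rot(o['orientation']).apply([1,0,0])[[1,0]])),'expect',proj(s,p+[0,0,.0455]).round(1))
print([np.round(e[0],1) for e,a,_ in browns(s) if a<300])
"
```

```text
time_s: 14.93
ee_pos: [0.506, -0.0852, 0.1581]
orientation: [0.001, 0.969, 0.246, 0.002]
wrist_force: [0.9, -0.2, -0.9]
gripper_width: 0.475
time_s: 16.1
ee_pos: [0.5313, 0.1916, 0.1553]
orientation: [0.0, 0.999, 0.049, -0.001]
wrist_force: [-0.1, -0.8, -1.0]
gripper_width: 0.479
[0.53149204 0.19126008 0.15550684] 5.607864922392395 expect [315. 172.]
[array([352.3, 216.8]), array([586.2, 194.2]), array([315.1, 173. ]), array([358.3, 157.2])]
```

```bash

python3 -m pendant '[{"dx":0,"dy":0,"dz":-1.5,"rx":0,"ry":0,"rz":0},{"dx":0,"dy":0,"dz":-1.5,"rx":0,"ry":0,"rz":0},{"dx":0,"dy":0,"dz":-1.5,"rx":0,"ry":0,"rz":0},{"dx":0,"dy":0,"dz":-1.3,"rx":0,"ry":0,"rz":0},{"dx":0,"dy":0,"dz":-0.8,"rx":0,"ry":0,"rz":0},{"dx":0,"dy":0,"dz":-0.8,"rx":0,"ry":0,"rz":0},{"dx":0,"dy":0,"dz":-0.6,"rx":0,"ry":0,"rz":0},{"dx":0,"dy":0,"dz":0,"rx":0,"ry":0,"rz":0},{"dx":0,"dy":0,"dz":0,"rx":0,"ry":0,"rz":0},{"dx":0,"dy":0,"dz":0,"rx":0,"ry":0,"rz":0}]' 3
python3 -m pendant '[{"dx":0,"dy":0,"dz":0,"rx":0,"ry":0,"rz":0},{"dx":0,"dy":0,"dz":0,"rx":0,"ry":0,"rz":0},{"dx":0,"dy":0,"dz":0,"rx":0,"ry":0,"rz":0},{"dx":0,"dy":0,"dz":0,"rx":0,"ry":0,"rz":0},{"dx":0,"dy":0,"dz":0,"rx":0,"ry":0,"rz":0},{"dx":0,"dy":0,"dz":1.5,"rx":0,"ry":0,"rz":0},{"dx":0,"dy":0,"dz":2,"rx":0,"ry":0,"rz":0},{"dx":0,"dy":0,"dz":2.5,"rx":0,"ry":0,"rz":0},{"dx":0,"dy":0,"dz":2.5,"rx":0,"ry":0,"rz":0},{"dx":0,"dy":0,"dz":2.5,"rx":0,"ry":0,"rz":0},{"dx":0,"dy":0,"dz":2,"rx":0,"ry":0,"rz":0},{"dx":0,"dy":-2,"dz":0,"rx":0,"ry":0,"rz":0},{"dx":0,"dy":-3,"dz":0,"rx":0,"ry":0,"rz":0},{"dx":0,"dy":-3,"dz":0,"rx":0,"ry":0,"rz":0},{"dx":0,"dy":-3,"dz":0,"rx":0,"ry":0,"rz":0},{"dx":0,"dy":-3,"dz":0,"rx":0,"ry":0,"rz":0},{"dx":0,"dy":-3,"dz":0,"rx":0,"ry":0,"rz":0},{"dx":0,"dy":-2,"dz":0,"rx":0,"ry":0,"rz":0},{"dx":0,"dy":0,"dz":0,"rx":0,"ry":0,"rz":0},{"dx":0,"dy":0,"dz":0,"rx":0,"ry":0,"rz":0}]' 8.5
python3 -c "
from h import *
s=read_camera('side');c=read_camera('top')
print([np.round(e[0],1) for e,a,_ in browns(s,40) if a<300])
print([(np.round(e[0],1),onplane(c,e[0],.065)) for e,a,_ in browns(c,40) if a<300])
a=cv2.resize(c['image'][125:255,280:410],None,fx=3,fy=3);b=cv2.resize(s['image'][150:280,270:400],None,fx=3,fy=3)
cv2.imwrite('pics/end.png',np.hstack([a,b]))
"
```

```text
time_s: 16.98
ee_pos: [0.5325, 0.192, 0.0768]
orientation: [-0.0, 0.999, 0.049, 0.0]
wrist_force: [0.1, -0.4, -1.4]
gripper_width: 0.476
time_s: 18.65
ee_pos: [0.5321, 0.0012, 0.2063]
orientation: [-0.0, 0.999, 0.048, 0.0]
wrist_force: [0.3, 0.3, -0.4]
gripper_width: 0.994
[array([290.9, 211.2])]
[(array([346.7, 233.4]), array([0.40932145, 0.18022098, 0.065     ])), (array([347. , 216.8]), array([0.45270042, 0.18197846, 0.065     ]))]
```

View pics/end.png

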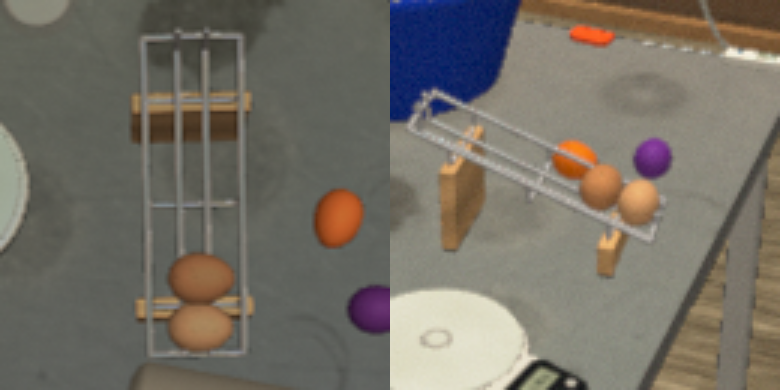

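Both eggs lie crosswise in the run. The lighter scale egg is at the stop at crop (200,328), and the darker table egg is right behind it at (201,278). The gripper is well clear, so I'll check that the eggs are at rest and hand in.

```bash

python3 -m pendant '[{"dx":0,"dy":0,"dz":0,"rx":0,"ry":0,"rz":0},{"dx":0,"dy":0,"dz":0,"rx":0,"ry":0,"rz":0},{"dx":0,"dy":0,"dz":0,"rx":0,"ry":0,"rz":0},{"dx":0,"dy":0,"dz":0,"rx":0,"ry":0,"rz":0},{"dx":0,"dy":0,"dz":0,"rx":0,"ry":0,"rz":0},{"dx":0,"dy":0,"dz":0,"rx":0,"ry":0,"rz":0}]'
python3 -c "
from h import *
from station import workorder
c=read_camera('top');print([np.round(e[0],1) for e,a,_ in browns(c,40) if a<300]);print(workorder.finish_job())"
```

```text
time_s: 19.25
ee_pos: [0.5321, 0.0022, 0.2063]
orientation: [0.0, 0.999, 0.049, -0.0]
wrist_force: [0.8, 0.5, -0.4]
gripper_width: 0.992
[array([346.7, 233.5]), array([347. , 216.8])]
the job is handed in; nothing more can be done
None
```

Both eggs are at rest in the run and the job is handed in at about 19 s of the 64 s allowed. The scale egg went in first and lies at the low-end stop; the table egg lies right behind it.

**Last checks:**
- **Scale egg:** it triangulated to about (0.411, 0.179, 0.060) before I fetched the second egg, against an expected height of 59 mm at the stop.
- **Table egg:** it sits about 43 mm behind the scale egg by the last top view, and both are nearly on the run's centre line.
- **At rest:** both eggs stayed within 0.1 pixel between two top views 0.6 s apart. The gripper was about 19 cm to the side and well above the run.

**What disagreed or went wrong:**
- **Tool height:** the reported z was about 29 mm lower than the real fingertips in both cameras, so I corrected for it. The grasps and releases confirmed the offset.
- **First move:** it was refused because I had left keys out of the rows, and nothing moved.
- **Descent to the scale egg:** I went 1.5 cm too low without touching anything, then raised before closing.
- **Load point:** my first estimate was about 1 cm too far up the run, still within tolerance. I corrected it for the second egg.
- **Wrist force:** it read 19 N as the fingers closed on the table egg, probably the tips touching the table lightly. The limit is 120 N.

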